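# Press the wren house lid home

### The job

The lid of the wren house on the turntable is standing proud of its walls. Press it down until it is fully home, and leave the lid of the wide open-fronted box beside it standing up as it is.

Things in the scene. Friction and masses are not known exactly. Their poses are not given: they have to be found in the camera images.
- wren_lid_top (a point): Press point: centre of the flat top of the wren house's lid, a plain board 126 x 120 x 15 mm over a dark inset block. Its small square house (114 x 114 mm, round 30 mm hole in front) stands on a round green turntable 220 mm across, 29 mm high, its foot fixed to the bench. Lid top 200 mm above the bench at most, 184 mm when home. z up, x to the hole side. A straight push down does not turn it.
- wren_lid (a joint): How far the wren house's lid is pushed down, in m: 0 is 16 mm proud of the walls, 0.016 fully home, resting on the walls. Starts 12 to 16 mm proud. Slides straight down without tipping, under a steady 4 to 5 N wherever it is pressed; stops dead when home, stays where it is left.
- robin_lid_top (a point): Centre of the flat top of the other lid, to be left alone: a plain board 140 x 210 x 15 mm on a wide open-fronted robin box (120 x 190 mm, 150 mm high) fixed straight to the bench, no turntable. Top 181 mm above the bench at most. z up, x to the open front, y along the 210 mm.
- robin_lid (a joint): How far the robin box's lid has been pushed down, in m: 0 stands 16 mm proud, 0.016 is home; it starts 12 to 16 mm proud and slides as easily as the other.

How it is judged:
By the outcome, as a careful person would: the job done as asked, in the order asked, and still so for the second after the job is handed in, with the robot touching nothing.
It also fails if it takes over 29 s, if anything falls off the work surface, if the arm or the gripper's body presses on something with over 40 N, if the wrist force passes 120 N, or if a joint passes its speed limit or range.

### The arm

A 7-joint arm with a two-finger parallel gripper is mounted at the origin on the work surface. World frame = base frame: x ahead of the robot, y to its left, z up, the work surface at z = 0. Lengths are in mm, angles in rad, forces in N, time in s.
With the tool pointing down it reaches from about 425 to 925 mm from the base axis. Payload 6.8 kg.
Tool frame: the origin (TCP) lies midway between the tips of the shut fingers; the grasp point (between the pads) lies 19 mm behind it; z points along the fingers, y is the line along which they close (so a half turn about z gives the same grasp; the last joint's range is limited). The gripper opens to 85 mm and grips with 20 to 120 N. Pads are 22 mm wide; open, the fingers measure 114 mm over their backs; the gripper's body (76 mm by 85 mm) begins 54 mm behind the grasp point. The pads swing forward as they close: fully open they stand 13 mm farther back than shut.
Start: joints at [-1.218, 0.477, 0.022, 1.555, -0.011, 1.109, -0.083], TCP at [300.148, 604.614, 231.308] pointing down, gripper open.
Joint ranges: [-2.96, 2.96], [-0.34, 2.1], [-1.41, 1.46], [0.24, 2.44], [-1.37, 4.51], [0.17, 1.92], [-2.96, 2.96]. Speed limits (rad/s): [2.39, 2.39, 3.14, 3.14, 3.14, 3.14, 3.14].

### API

Orientations are given as a unit quaternion [w, x, y, z].
In Python, from bench import bot gives the robot as it stands. Calls block until the motion is done:
- bot.goto(position, orientation): joint-space move of the TCP to a pose.
- bot.line_to(position, orientation=None, max_speed=150, f_stop=None): straight line of the TCP; orientation=None keeps the orientation; max_speed is the mean speed in mm/s. With f_stop (N) it stops when the force on the tool has changed by that much, and returns True; else False.
- bot.set_joints(angles): joint-space move.
- bot.let_go() and bot.grasp(squeeze=None): open the fingers fully, or close them until they stop; squeeze is the grip in N (None keeps the last).
- bot.dwell(seconds).
- bot.ik(position, orientation): joint angles nearest the present ones, or None.
- bot.camera(name): name is "scene" or "top" or "wrist"; returns a dict with "color" (384x512x3 uint8, red, green, blue), "fx", "fy", "cx", "cy" (pixels), "k1" (the pictures are not rectified: a ray, as slopes to the right and down, at radius r is drawn at 1 + k1 r^2 times it, then the intrinsics apply), "world_to_cam" (4x4, takes a point from world to camera coordinates). Camera axes: x right, y down, z forward; pixel columns grow to the right and rows downward; lengths in mm; the calibration is good to about 2 mm. A picture is of the moment at which its call begins. There is no depth.
A pose or a line that the arm cannot do raises bot.MotionError and nothing moves.
- bot.hand_in(): hands the job in; it is judged then, once.
Readings, each from a call of its own:
- bot.read_t(): time.
- bot.read_q(): joint angles.
- bot.read_qvel(): joint speeds.
- bot.read_joint_torque(): joint torques, N m.
- bot.read_position(): TCP position.
- bot.read_tool_rot(): TCP orientation.
- bot.read_wrist_force(): force on the tool from outside, world axes, zero at the start.
- bot.read_moment(): the same for the moment, N m.
- bot.read_grip_width(): finger opening in mm.
- bot.read_grasp_force(): force on a finger pad.
Only numpy, scipy, OpenCV 4.12 (cv2) and the standard library are available. Lean on these libraries where they do the work, as an engineer would, in place of code of your own. Each camera call takes 0.05 s, during which the arm holds its last target. There are 200 camera calls.

## Working session

There is one attempt and no reset: what is moved stays moved. The work goes in short steps, each a Python script; the robot and the scene stay as the last script left them, time stands still between calls to the robot, and variables do not carry over. Pictures are saved under pics/ and viewed, at most 10 in all, crops included, and the job is handed in when it is done.

```bash
mkdir -p pics; python3 - <<'E'
from bench import bot
import cv2, pickle
d={}
for n in("scene","top","wrist"):
    c=bot.camera(n); d[n]=c; cv2.imwrite(f"pics/{n}0.png",c["color"][:,:,::-1])
    print(n,c["fx"],c["fy"],c["cx"],c["cy"],c["k1"],c["world_to_cam"].round(3).tolist())
pickle.dump(d,open("cams.pkl","wb")); print(bot.read_t(),bot.read_tool_rot())
E
```

```text
scene 432.5346508775265 432.5346508775265 258.2271001055068 188.4352167457868 -0.1613889196448517 [[-0.154, 0.988, 0.007, 80.64], [0.754, 0.122, -0.646, -275.376], [-0.639, -0.094, -0.764, 1630.673], [0.0, 0.0, 0.0, 1.0]]
top 360.1662105600155 360.1662105600155 256.64607869316137 197.00337254826627 -0.10273677664532994 [[0.017, -1.0, -0.022, 14.127], [-0.998, -0.016, -0.061, 561.676], [0.06, 0.023, -0.998, 933.111], [0.0, 0.0, 0.0, 1.0]]
wrist 341.751560496572 341.751560496572 258.53197221011317 185.56788533614719 -0.0823540775244892 [[0.443, 0.896, -0.002, -674.264], [0.862, -0.426, 0.275, -37.261], [0.246, -0.123, -0.961, 379.287], [0.0, 0.0, 0.0, 1.0]]
0.15 [-9.76277827e-05  2.28331831e-01  9.73583134e-01 -6.67740943e-04]
```

View pics/scene0.png

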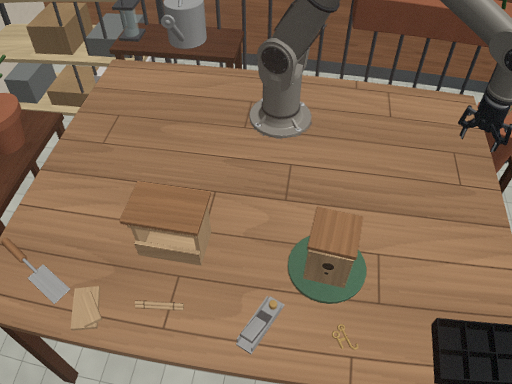

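View pics/top0.png

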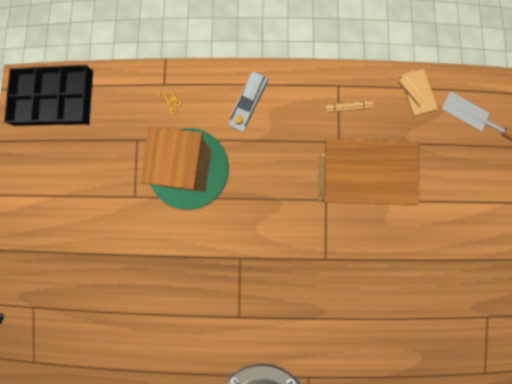

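The wren house is on the green disc: its lid is near (175,158) in the top view and (336,232) in the scene view. The robin box is near (372,172) in the top view. Next I'll crop the wren house in both views to get the lid corners.

```bash
python3 - <<'E'
import cv2,pickle,numpy as np
d=pickle.load(open("cams.pkl","rb"))
a=cv2.resize(d["top"]["color"][110:220,125:240,::-1],None,fx=5,fy=5,interpolation=cv2.INTER_CUBIC)
b=cv2.resize(d["scene"]["color"][195:305,280:375,::-1],None,fx=5,fy=5,interpolation=cv2.INTER_CUBIC)
cv2.imwrite("pics/a.png",a);cv2.imwrite("pics/b.png",b)
E
```

```text
(no output)
```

View pics/a.png

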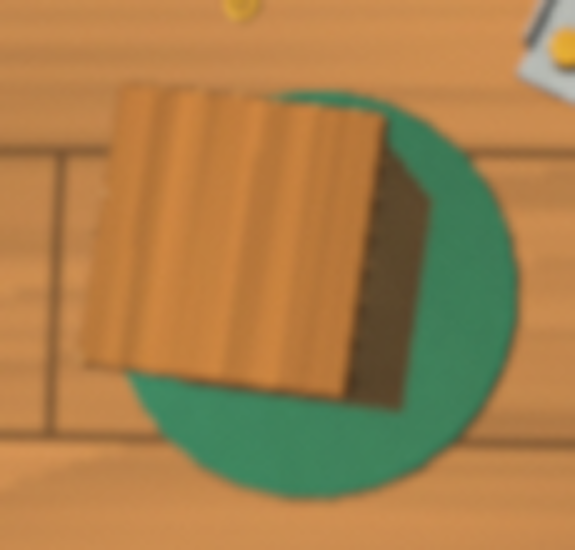

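View pics/b.png

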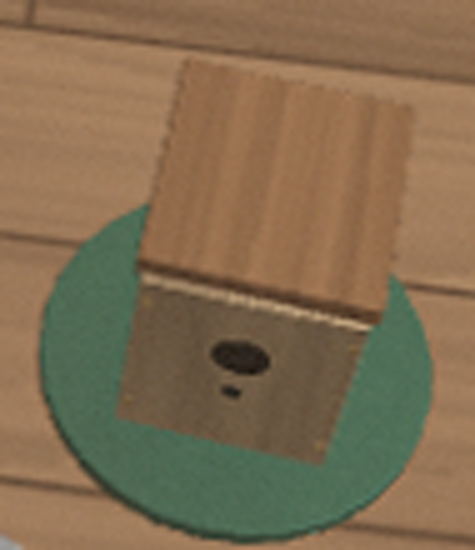

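Top crop: the lid corners are (122,85), (385,115), (346,398) and (85,365), and the green disc is visible around them. Scene crop: the matching corners are (380,314), (142,262), (188,58) and (413,105). I'll triangulate these and check them against the disc and the known lid size.

```bash
cat > h.py <<'E'
import cv2,pickle,numpy as np
def norm(c,uv):
    K=np.array([[c["fx"],0,c["cx"]],[0,c["fy"],c["cy"]],[0,0,1]])
    return cv2.undistortPoints(np.float64(uv).reshape(-1,1,2),K,np.array([c["k1"],0,0,0,0])).reshape(-1,2)
def plane(c,uv,z):
    M=c["world_to_cam"];R,t=M[:3,:3],M[:3,3];o=-R.T@t
    D=np.c_[norm(c,uv),np.ones(len(norm(c,uv)))]@R
    return o+D*((z-o[2])/D[:,2])[:,None]
def tri(c1,u1,c2,u2):
    X=cv2.triangulatePoints(c1["world_to_cam"][:3],c2["world_to_cam"][:3],norm(c1,u1).T,norm(c2,u2).T)
    return (X[:3]/X[3]).T
E
python3 - <<'E'
from h import *
d=pickle.load(open("cams.pkl","rb"));T,S=d["top"],d["scene"]
f=lambda p,o:(np.float64(p)+.5)/5-.5+o
t=f([(122,85),(385,115),(346,398),(85,365)],(125,110)); s=f([(380,314),(142,262),(188,58),(413,105)],(280,195))
X=tri(T,t,S,s);print(X.round(1),X.mean(0).round(1))
for c,p in((T,t),(S,s)):
    P=plane(c,p,198);e=np.diff(np.r_[P,P[:1]],axis=0);print(P.mean(0).round(1),np.hypot(*e[:,:2].T).round(1),np.degrees(np.arctan2(e[:,1],e[:,0])).round(1))
for c in(T,S):
    h=cv2.cvtColor(c["color"],cv2.COLOR_RGB2HSV);m=cv2.inRange(h,(60,70,40),(90,255,200))
    k=max(cv2.findContours(m,0,1)[0],key=cv2.contourArea)
    P=plane(c,cv2.convexHull(k).reshape(-1,2),29)[:,:2].astype(np.float32)
    print("disc",cv2.minEnclosingCircle(P))
E
```

```text
[[703.9 260.5 192.2]
 [690.9 144.2 189.9]
 [565.4 157.2 192.3]
 [578.3 273.5 192.9]] [634.6 208.9 191.8]
[633.6 206.5 198. ] [118.5 124.7 116.4 124.8] [-96.4 173.9  83.7  -5.2]
[638.8 209.  198. ] [114.4 127.  116.1 127. ] [-96.  174.1  84.   -6.7]
disc ((633.7704467773438, 207.68246459960938), 106.76422882080078)
disc ((650.541259765625, 238.01199340820312), 91.6818618774414)
```

The triangulated corners give 126 × 117 mm, a centre of about (635, 208), and the disc centre agrees at (634, 208). The height reads 192–198 mm, against a maximum of 200. I'll press there with the fingers shut.

```bash
python3 - <<'E'
from bench import bot
import cv2,numpy as np
q=[0,0.2284,0.97357,0]
bot.grasp()
bot.goto([635,208,260],q); print(bot.read_t(),bot.read_position(),bot.read_wrist_force())
bot.line_to([635,208,212],max_speed=80)
print("touch",bot.line_to([635,208,190],max_speed=12,f_stop=2.5),bot.read_position(),bot.read_wrist_force(),bot.read_t())
print("home",bot.line_to([635,208,178],max_speed=12,f_stop=15),bot.read_position(),bot.read_wrist_force(),bot.read_t())
cv2.imwrite("pics/p1.png",bot.camera("scene")["color"][:,:,::-1])
E
```

```text
2.8 [634.31393803 209.98194733 259.81215779] [0.05991221 0.10585009 0.86287715]
touch True [634.9487667  207.98114944 197.06779625] [ 1.76806304 -0.47183931  2.20665489] 4.725
home True [635.00518174 208.0187319  184.17687612] [-1.51499303 -0.14535078  5.54434463] 5.7833
```

```bash
python3 - <<'E'
from bench import bot
import cv2,numpy as np
print(bot.line_to([635,208,178],max_speed=10,f_stop=22),bot.read_position(),bot.read_wrist_force(),bot.read_t())
bot.dwell(.2);print(bot.read_position(),bot.read_wrist_force())
bot.line_to([635,208,260],max_speed=100)
bot.line_to([420,400,300]);print(bot.read_t(),bot.read_wrist_force())
c=bot.camera("scene")["color"][150:320,110:380,::-1]
cv2.imwrite("pics/p2.png",cv2.resize(c,None,fx=2.9,fy=2.9,interpolation=cv2.INTER_CUBIC))
E
```

```text
True [635.02409723 207.9638111  184.14299199] [-0.37549052 -0.80409243  5.47164047] 6.2583
[635.01931226 208.04201853 184.18833218] [-0.90869137  0.35673924  4.81617752]
9.4583 [-0.51117163 -0.50644974 -0.02000859]
```

View pics/p2.png

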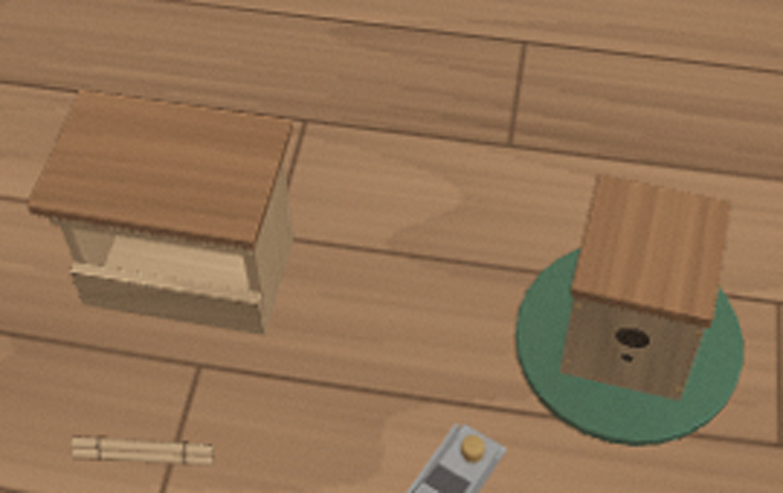

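The gap under the wren lid (right, about (645,250)) has closed, and the house hasn't turned. A second push of up to 22 N didn't move it below 184.1 mm. The robin box (left, about (165,165)) is untouched and the arm is clear.

```bash
python3 -c "
from bench import bot
print(bot.hand_in())"
```

```text
the job is handed in; nothing more can be done
None
```

The wren house lid is pressed fully home: its top stopped at about 184 mm and a second push didn't move it. The robin box lid was left untouched, and the job is handed in.

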